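Load the vial tray of a bench autosampler

TASK

Pull the autosampler's tray fully out from under the injector head, then lift the shorter rack (the one with ten small vials) off its sloping rest, set it down gently, flat and square in the tray's pocket, and let go of it. Then slide the tray fully home under the head until it stops, with the rack still seated. Do not bang the injector head, and leave the larger rack, the bottle and the jar where they are.

Things in the scene. Friction and masses are not known exactly. Their poses are not given: they have to be found in the camera images.
- sampler: Autosampler, fixed to the bench: grey base 150 wide (its x), 405 long (its y, -250 to +155), 26 high, with two steel rails to 31. Origin on the bench, straight below the front lower edge of the injector head, mid width. Its y axis is the slide direction: +y = tray out, -y = home; z up. Place and yaw differ each time.
- injector: White injector head and column fixed on the sampler, same origin and axes. The head overhangs the home end of the slide: 140 wide (x +-70), y = -150 to 0, underside 115 above the bench, top 280 (grey cap to 370). The column behind spans y = -242 to -152, 150 wide, 366 high. Nothing overhangs at y > 0.
- tray (a joint): Slide of the white plastic tray, in metres: 0 = fully out (outer stop), grows towards home, 0.150 = fully home (inner stop). It starts somewhere part way in or nearly home. It stays where it is left; about 3 N moves it. There are no detents.
- tray_grip (a point): Point in the tray's upright grip fin, on its centre line, 14 below its top, 72 above the bench. The fin, at the tray's outer (+y) end, is 14 thick (sampler x), 24 long (sampler y), and rises from 42 to 86. Axes as the sampler's. With the tray home the point is only 6 in front (+y) of the head's front face: a vertical gripper meets the head, so lean the tool back to +y by 30 to 45 degrees.
- tray_pocket (a point): Centre of the tray's pocket floor, 42 above the bench; axes as the sampler's. The pocket is 114 (y) by 60 (x) inside, its rim 10 high and 6 thick, with a 50 long gap in the middle of each long side for fingers. It lies 80 inboard (-y) of the tray_grip point; with the tray fully out it lies 76 in front of the head's front face.
- rack: The shorter white vial rack: block 110 (its x) by 56 (y) by 40 high (z), ten small blue-capped vials fixed in two rows, caps to 52; 0.25 to 0.5 kg. Origin: centre of its underside. Starts lying on rest_a's slope, tilted 30 degrees, lower end (+x) against the lip, z axis square to the slope. In the pocket its length runs along the slide, either way round.
- large_rack: Bystander: a longer white rack, 150 by 56 by 40, with four large blue-capped vials in one row (caps to 60), on the other rest. Too long for the pocket. Leave it. Origin and axes as for the rack.
- rest_a: Fixed steel rest carrying the shorter rack: 30 degree slope, 80 wide, 170 long, rising from 22 above the bench at its lip (its +x side, roughly away from the robot) to 107; lip 12 high square to the slope. Origin on the bench below its middle. Place and yaw differ each time, and the two rests may swap places.
- rest_b: The second, identical rest, which carries the larger rack. The two may stand either way round.
- bottle: Bystander: amber bottle, 68 diameter, 150 high, standing on the bench. Origin at its underside.
- jar: Bystander: jar, 64 diameter, 90 high, standing on the bench. Origin at its underside.
Things that resemble listed ones, but are neither listed nor needed, are in the scene too. Leave any turquoise look-alike of the rack alone.

How it is judged:
On the way, in this order (a step that is already met when the one before it is completed fails the run):
1. the tray is pulled fully out (within 5 mm of its outer stop), still empty (value of joint tray below 0.005 m and distance between rack and tray_pocket above 0.05 m), for 0.2 s.
2. with the tray still out (within 15 mm of the stop), the shorter rack is seated flat and square in the pocket and let go (value of joint tray below 0.015 m and horizontal distance between rack and tray_pocket below 0.005 m and z of rack in the frame of tray_pocket below 0.003 m and angle between the x axis of rack and the y axis of tray_pocket, either way round below 0.08 rad and angle between rack's own z axis and vertical below 0.04 rad and contact force between rack and the fingers below 0.2 N), for 0.2 s.
At the end, for the whole second after the job is handed in: The tray is within 4 mm of its inner stop under the head; the shorter rack is seated in the pocket: within 5 mm of its centre, its underside within 3 mm of the pocket floor, its length along the slide within 0.08 rad (either way round), upright within 0.04 rad, at rest (value of joint tray above 0.146 m and horizontal distance between rack and tray_pocket below 0.005 m and z of rack in the frame of tray_pocket below 0.003 m and angle between the x axis of rack and the y axis of tray_pocket, either way round below 0.08 rad and angle between rack's own z axis and vertical below 0.04 rad and linear speed of rack below 0.02 m/s); the robot touches nothing.
It fails at once if the larger rack, the bottle or the jar is moved more than 25 mm or knocked over (distance of any of large_rack, bottle, jar from where it was at the start of the episode above 0.025 m or angle between any of bottle, jar's own z axis and vertical above 0.5 rad).
It fails at once if the injector head is hit by the robot or the rack with more than 20 N (contact force between injector and anything else above 20 N).
It fails at once if the rack is banged or pressed down on the sampler with more than 60 N (contact force between rack and sampler above 60 N).
It also fails if it takes over 72 s, if anything falls off the work surface, if the arm or the gripper's body presses on something with over 40 N, if the wrist force passes 120 N, or if a joint passes its speed limit or range.

ROBOT

A 7-joint arm with a two-finger parallel gripper is mounted at the origin on the work surface. World frame = base frame: x ahead of the robot, y to its left, z up, the work surface at z = 0. Lengths are in m, angles in rad, forces in N, time in s.
With the tool pointing down it reaches from about 0.425 to 1.025 m from the base axis. Payload 9.4 kg.
Tool frame: the origin (TCP) lies between the finger pads; the fingertips stand 17 mm ahead of it and the grasp point (between the pads) lies 2 mm behind it (arm.tips_ahead is the distance from the TCP to the fingertips, in m); z points along the fingers, y is the line along which they close (so a half turn about z gives the same grasp; the last joint's range is limited). The gripper opens to 93 mm and grips with 3 to 60 N. Pads are 15 mm wide; open, the fingers measure 128 mm over their backs; the gripper's body (75 mm by 188 mm) begins 65 mm behind the grasp point.
Start: joints at [-1.422, 0.599, -0.003, 1.599, 0.002, 0.943, -0.08], TCP at [0.162, 0.707, 0.236] pointing down, gripper open.
Joint ranges: [-2.57, 2.57], [-0.35, 1.97], [-1.29, 1.29], [0.11, 2.56], [-1.05, 4.19], [0.11, 1.86], [-2.63, 2.63]. Speed limits (rad/s): [2.22, 2.22, 3.01, 3.01, 3.14, 3.14, 3.14].

INTERFACE

Orientations are given as [roll, pitch, yaw] about the fixed x, y, z axes, in that order (R = Rz(yaw) Ry(pitch) Rx(roll)).
In Python, from cell import monitor, optics, arm, nets gives the robot as it stands. The module is installed in compiled form; this text tells all that it offers.
- The arm moves only by the tool arm_command, never from a script. Its argument "steps" is a list of rows, each an object with "translation": the shift along the world's x, y, z scaled (see below), a list of three; "twist": the turn, a rotation vector about the world's x, y, z scaled (see below), a list of three. In form: [{"translation": [dx, dy, dz], "twist": [wx, wy, wz]}, ...]. A call has 1 to 8 rows; each row shifts and turns the commanded pose from where the row before left it; what a row does not reach is not made up. The controller multiplies each number of a shift by 80 mm and each number of a turn by 2 rad. A row lasts 1/8 s, in which the tool goes at most 62.5 mm and 10.7 degrees, less where a joint would pass 70% of its speed; a pose out of reach is approached as far as the arm can. A call with a number of a shift or a turn outside -1 to 1 is refused whole. A call with a gripper value outside its range is refused whole. "grip" is the opening, from -1 (shut) to 1 (fully open), set as the call begins (left out, the last holds). The fingers move at their own pace and stop on an object; "grip_force" is the grip in N (left out, the last holds). Time passes only in rows, so rows that do not move let the fingers close. It gives the time, the measured TCP pose, the force, the opening and the grip force at its end, in the units of the state.
- monitor.get_state(): the state, without advancing time (a new reading comes with each control period).
- optics.snapshot(name): name is "scene" or "top"; returns a dict with "img" (480x640x3 uint8, red, green, blue), "depth" (480x640 float32, m along the optical axis (not along the pixel's ray), 0 where there is no reading), "fx", "fy", "cx", "cy" (pixels), "R" (3x3) and "t" (3): a world point X has camera coordinates R X + t. Camera axes: x right, y down, z forward; pixel columns grow to the right and rows downward; lengths in m; the calibration is good to about 2 mm. A picture is of the moment at which its call begins.
- arm.hand_in(): hands the job in; it is judged then, once.
Trained networks look in a picture, given as the dict that the camera call returned (one of the last four; its "shot" number tells which), for a name from the list of things; names that differ only in an ending like _2 or _b are one class to them, and where a whole thing is asked for, a point or a joint stands for the part that bears it (a point fixed in the world has none). Each returns a list of dicts, best first, with "score" (0 to 1); they miss things now and then, are a little off and sometimes report something else, mostly with a low value. They report only what shows in the picture. A call takes as long as a camera call. They do not tell look-alikes from the thing itself.
- nets.masks_of(picture, name): "region" (480x640 bool, what is visible of it) and "box" ([left, top, width, height] in pixels, round what is visible of it).
The state is a dict: "time": time; "qpos": joint angles; "qvel": joint speeds; "joint_efforts": joint torques, N m; "tcp_pos": TCP position; "tcp_rot": TCP orientation; "wrist_force": force on the tool from outside, world axes, zero at the start; "moment": the same for the moment, N m; "grip_width": finger opening in m; "grip_force": force on a finger pad.
Only numpy, scipy, OpenCV 4.12 (cv2) and the standard library are available. Lean on these libraries where they do the work, as an engineer would, in place of code of your own. Each camera call takes 0.05 s, during which the arm holds its last target. There are 200 camera calls.

## Working session

There is one attempt and no reset: what is moved stays moved. The work goes in short steps, Python scripts to look and compute and a tool call to move; the robot and the scene stay as the last step left them, time stands still between calls to the robot, and variables do not carry over. Pictures are saved under pics/ and viewed, at most 10 in all, crops included, and the job is handed in when it is done.

Besides the shell and the picture viewer there is one more tool, called after "Emit:" in YAML: its name, and indented under it one key for each argument. arm_command: Moves the arm, as the interface text tells. Its arguments: {"type":"object","properties":{"steps":{"type":"array"},"grip":{"type":"number"},"grip_force":{"type":"number"}},"required":["steps"]}

```bash
mkdir -p pics; ls; cat > h.py <<'E'
import numpy as np, cv2
from cell import monitor, optics, arm, nets
def cloud(p):
    v,u=np.mgrid[0:480,0:640]; d=p["depth"]
    X=np.stack([(u-p["cx"])/p["fx"]*d,(v-p["cy"])/p["fy"]*d,d],-1)
    W=(X-p["t"])@p["R"]; W[d<=0]=np.nan
    return W
E
python3 - <<'E'
from h import *
for n in("scene","top"):
    p=optics.snapshot(n); np.savez("%s0.npz"%n,**p)
    cv2.imwrite(f"pics/{n}0.png",p["img"][:,:,::-1])
    print(n,(-p["R"].T@p["t"]).round(3),p["R"].round(2).tolist(),p["fx"])
    for k in("sampler","injector","tray","rack","large_rack","rest_a","bottle","jar"):
        W=cloud(p)
        for m in nets.masks_of(p,k): print(k,round(m["score"],2),m["box"],np.nanmedian(W[m["region"]],0).round(3))
print(monitor.get_state())
E
```

```text
pics
scene [0.156 0.062 0.954] [[0.32, -0.95, -0.01], [-0.85, -0.29, -0.43], [0.41, 0.15, -0.9]] 451.3762372158042
sampler 0.89 [382.1, 167.3, 257.6, 186.6] [ 0.56  -0.178  0.271]
sampler 0.62 [425.3, 236.8, 63.6, 56.6] [ 0.629 -0.061  0.043]
sampler 0.47 [293.7, 228.5, 46.7, 75.3] [0.469 0.192 0.073]
injector 0.56 [459.5, 163.1, 180.5, 188.6] [ 0.553 -0.202  0.293]
tray 0.56 [423.7, 234.4, 65.8, 58.1] [ 0.629 -0.061  0.043]
tray 0.37 [383.6, 168.3, 256.4, 184.0] [ 0.56  -0.178  0.268]
rack 0.81 [281.8, 156.0, 52.8, 41.0] [0.728 0.302 0.04 ]
rack 0.75 [301.3, 216.4, 34.7, 49.5] [0.547 0.211 0.094]
rack 0.75 [251.7, 324.8, 53.7, 60.7] [0.311 0.216 0.041]
rack 0.69 [167.0, 183.4, 55.7, 51.2] [0.562 0.521 0.04 ]
rest_a 0.86 [207.0, 216.8, 70.5, 68.1] [0.464 0.36  0.031]
rest_a 0.63 [292.2, 230.7, 48.2, 75.9] [0.47  0.192 0.072]
bottle 0.61 [372.9, 321.9, 39.3, 46.9] [0.382 0.006 0.104]
jar 0.64 [353.3, 166.3, 27.2, 35.9] [0.739 0.161 0.077]
jar 0.27 [424.2, 234.5, 65.5, 57.6] [ 0.628 -0.062  0.043]
top [0.403 0.169 1.125] [[-0.01, -1.0, -0.03], [-0.99, 0.02, -0.12], [0.12, 0.03, -0.99]]
[... 791 characters left out ...]
.089]
{'time': 0.9, 'qpos': array([-1.42170892,  0.59927191, -0.00253034,  1.59941154,  0.00182466,
        0.9429074 , -0.07976361]), 'qvel': array([ 0.00020632,  0.00132591, -0.00114842, -0.00032208, -0.00042091,
       -0.00077378,  0.00058815]), 'joint_efforts': array([ 4.03917584e-04, -7.64819384e+01,  1.49674907e+00, -2.52714890e+01,
       -5.23552671e-02,  1.03521463e-02,  1.14196840e-05]), 'tcp_pos': array([0.16230175, 0.70659088, 0.23563348]), 'tcp_rot': array([3.14158469e+00, 4.89523084e-05, 2.91590293e+00]), 'wrist_force': array([-0.19256369, -0.04849534,  0.10783807]), 'moment': array([-0.00694509,  0.01741425, -0.02213773]), 'grip_force': 0.0, 'grip_width': 0.09308409203329879}
```

View pics/top0.png

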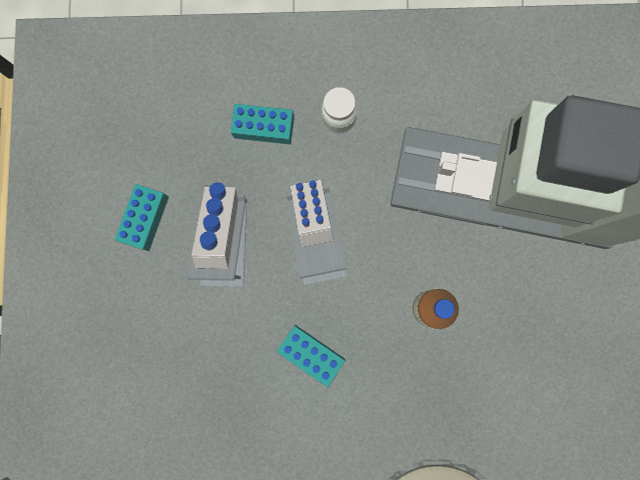

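View pics/scene0.png

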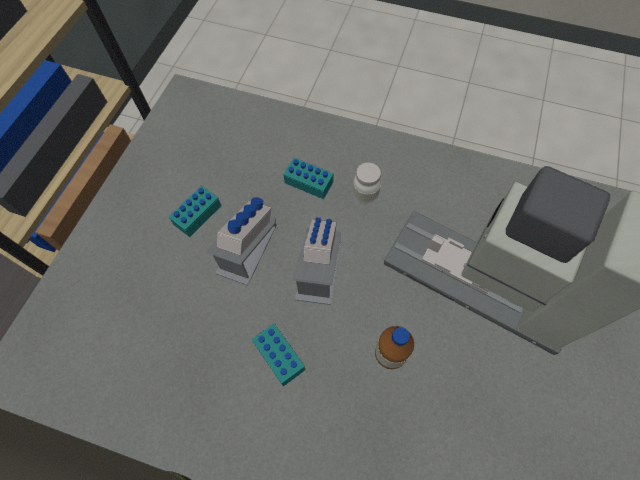

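Candidates for the rack in the top view: the white block with ten small caps at (311,212), turquoise look-alikes at (262,123), (141,217) and (311,356), and the large white rack with four big caps at (215,228). I choose (311,212), white with ten caps on a slope. The tray shows at (465,175), nearly home, with its fin near (447,165). The jar is at (339,105) and the bottle at (437,309).

```bash
cat > m1.py <<'E'
from h import *
P={n:dict(np.load(n+"0.npz")) for n in("scene","top")}
im=P["top"]["img"][:,:,::-1]
a=cv2.resize(im[165:290,270:360],None,fx=4.4,fy=4.4,interpolation=cv2.INTER_CUBIC)
b=cv2.resize(im[115:240,385:505],None,fx=3.3,fy=4.4,interpolation=cv2.INTER_CUBIC)
cv2.imwrite("pics/crop.png",np.hstack([a,b]))
for n,p in P.items():
    W=cloud(p); x,y,z=W[...,0],W[...,1],W[...,2]; im=p["img"].astype(int)
    blue=(im[...,2]-im[...,0]>50); sat=im.max(2)-im.min(2)
    # sampler base
    s=(z>.017)&(z<.036)&(x>.4)&(x<.8)&(y<.11)&(y>-.35)
    c=W[s][:,:2]; r=cv2.minAreaRect(c.astype(np.float32)); print(n,"base",s.sum(),r,cv2.boxPoints(r).round(3).tolist())
    # tray + fin
    f=(z>.078)&(z<.092)&(x>.55)&(x<.72)&(y<.0)&(y>-.13)&(sat<30); print("fin",f.sum(),np.nanmean(W[f],0),W[f].min(0) if f.any() else 0,W[f].max(0) if f.any() else 0)
    f=(z>.038)&(z<.056)&(x>.5)&(x<.75)&(y<.05)&(y>-.15); r=cv2.minAreaRect(W[f][:,:2].astype(np.float32)); print("tray",f.sum(),r,cv2.boxPoints(r).round(3).tolist())
    # rack
    k=(x>.42)&(x<.68)&(y>.14)&(y<.27)&(z>.02)
    w=k&(im.min(2)>150)&(sat<40); q=W[w]
    best=0;rng=np.random.default_rng(0)
    for _ in range(400):
        t=q[rng.choice(len(q),3,False)]; nn=np.cross(t[1]-t[0],t[2]-t[0]); nn/=np.linalg.norm(nn)+1e-12; nn*=np.sign(nn[2]+1e-12)
        if nn[2]<.8: continue
        i=abs((q-t[0])@nn)<.002
        if i.sum()>best: best=i.sum();I=i
    cen=q[I].mean(0); nn=np.linalg.svd(q[I]-cen)[2][2]; nn*=np.sign(nn[2])
    print("rack plane",best,len(q),cen,nn,"tilt",np.degrees(np.arccos(nn[2])),"yaw downhill",np.degrees(np.arctan2(nn[1],nn[0])))
    # points near the top plane incl. vials: in-plane rectangle
    h=(W-cen)@nn; m=k&(abs(h)<.0025)&(sat<90)
    ex=np.array([nn[0],nn[1],0]);ex-=nn*(ex@nn);ex/=np.linalg.norm(ex);ey=np.cross(nn,ex)
    uv=np.stack([(W[m]-cen)@ex,(W[m]-cen)@ey],1).astype(np.float32); r=cv2.minAreaRect(uv); print("rect",r)
    print("centre top",cen+ex*r[0][0]+ey*r[0][1],"origin",cen+ex*r[0][0]+ey*r[0][1]-.04*nn)
    for (nm,lo,hi) in(("bottle",(.3,-.08),(.5,.09)),("jar",(.68,.08),(.82,.23))):
        g=(x>lo[0])&(x<hi[0])&(y>lo[1])&(y<hi[1])&(z>.02); print(nm,np.nanmin(W[g],0),np.nanmax(W[g],0))
E
python3 m1.py
```

```text
scene base 4909 ((0.614909827709198, -0.1411455124616623), (0.4043552875518799, 0.15380904078483582), 77.77426147460938) [[0.4970000088214874, -0.32199999690055847], [0.6470000147819519, -0.35499998927116394], [0.7329999804496765, 0.03999999910593033], [0.5830000042915344, 0.0729999989271164]]
fin 83 [ 0.63960916 -0.02587856  0.08506535] [ 0.63235214 -0.03730609  0.07801955] [ 0.64889403 -0.0134118   0.08936434]
tray 1196 ((0.6281642913818359, -0.08547317981719971), (0.1462833285331726, 0.07593362033367157), 78.42842864990234) [[0.5759999752044678, -0.15000000596046448], [0.6510000228881836, -0.16500000655651093], [0.6800000071525574, -0.020999999716877937], [0.6060000061988831, -0.006000000052154064]]
rack plane 19 23 [0.5296287  0.20981561 0.11123249] [0.86797347 0.16178761 0.46951765] tilt 61.99700918904953 yaw downhill 10.558589347320074
rect ((0.038138166069984436, -0.007216613739728928), (0.08604615926742554, 0.07951807975769043), 7.153173923492432)
centre top [0.54855443 0.2060024  0.07755942] origin [0.51383549 0.19953089 0.05877872]
bottle [ 0.3610023  -0.0315784   0.0200259
[... 623 characters left out ...]
95), 78.33097839355469) [[0.5870000123977661, -0.1080000028014183], [0.6600000262260437, -0.12300000339746475], [0.6800000071525574, -0.024000000208616257], [0.6079999804496765, -0.008999999612569809]]
rack plane 766 1391 [0.56994568 0.21273996 0.08900875] [0.48081524 0.09420557 0.87174653] tilt 29.33776357823512 yaw downhill 11.08546850728875
rect ((0.006860215216875076, 7.7100470662117e-05), (0.05591006949543953, 0.1120433434844017), 89.59111785888672)
centre top [0.57579964 0.21396548 0.08564754] origin [0.55656703 0.21019726 0.05077768]
bottle [ 0.36328678 -0.03358341  0.02005769] [0.43023647 0.03328891 0.15661569]
jar [0.72557204 0.12938215 0.02027811] [0.78814341 0.19232075 0.09684822]
```

View pics/crop.png

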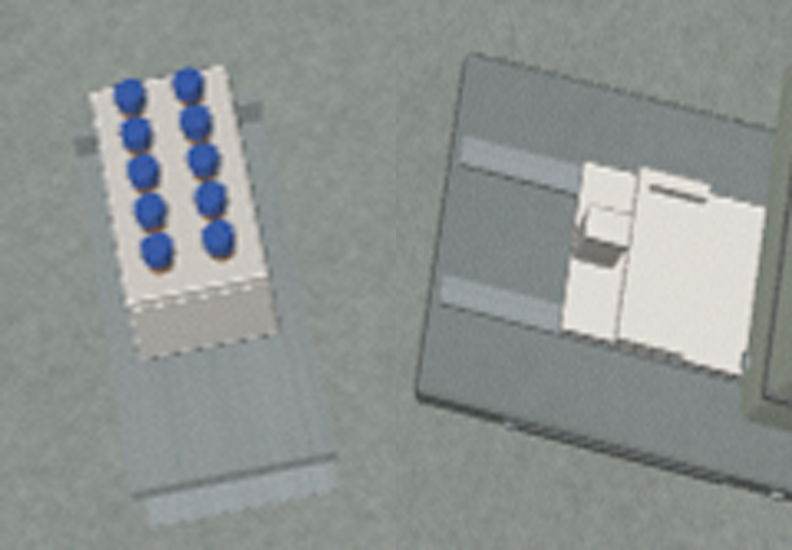

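The left crop confirms the white rack with ten small blue caps lying against the lip at the upper end of its rest. The right crop shows the white tray partly out, its fin at crop pixel (605,230), about 87 mm short of fully out. Next I plan the first reach.

```bash
cat >> h.py <<'E'
from scipy.spatial.transform import Rotation as Ro
import json
YS=np.radians(-11.8)
def tool(yaw_y,lean_deg=0,axis=None):
    "tool y horizontal at angle yaw_y, z down, then turned by lean about a world axis"
    y=np.array([np.cos(yaw_y),np.sin(yaw_y),0]); z=np.array([0,0,-1.]); R=Ro.from_matrix(np.stack([np.cross(y,z),y,z],1))
    return Ro.from_rotvec(np.radians(lean_deg)*np.asarray(axis))*R if lean_deg else R
def plan(segs,start=None):
    s=monitor.get_state() if start is None else None
    p,R=(s["tcp_pos"],Ro.from_euler("xyz",s["tcp_rot"])) if s else start
    for P,T,n in segs:
        P=np.asarray(P,float); dr=(T*R.inv()).as_rotvec()
        m=max(int(np.ceil(max(np.linalg.norm(P-p)/.058,np.degrees(np.linalg.norm(dr))/9.5))),n)
        print(m,"rows: t",((P-p)/m/.08).round(3).tolist(),"w",(dr/m/2).round(4).tolist()); p,R=P,T
    return p,R
xs=np.array([np.cos(YS),np.sin(YS),0]); ys=np.array([-np.sin(YS),np.cos(YS),0])
E
python3 - <<'E'
from h import *
T=tool(YS,-40,xs); zt=T.as_matrix()[:,2]; print("tool z",zt)
g=np.array([.6405,-.027,.072])+.003*ys
print(g,g-.09*zt)
plan([((.162,.707,.30),tool(np.radians(77)),2),(g-.09*zt,T,8),(g,T,4)])
E
```

```text
tool z [-0.13144753 -0.62920383 -0.76604444]
[ 0.64111349 -0.0240634   0.072     ] [0.65294377 0.03256495 0.140944  ]
2 rows: t [-0.002, 0.003, 0.402] w [0.0, 0.0, -0.0003]
15 rows: t [0.409, -0.562, -0.133] w [-0.0216, -0.0138, -0.0494]
4 rows: t [-0.037, -0.177, -0.215] w [0.0, 0.0, 0.0]
```

Emit:
arm_command:
  steps:
    - {"translation":[0,0,0.5],"twist":[0,0,0]}
    - {"translation":[0.2,-0.3,0.4],"twist":[0,0,-0.02]}
    - {"translation":[0.409,-0.562,0],"twist":[-0.0216,-0.0138,-0.0494]}
    - {"translation":[0.409,-0.562,0],"twist":[-0.0216,-0.0138,-0.0494]}
    - {"translation":[0.409,-0.562,0],"twist":[-0.0216,-0.0138,-0.0494]}
    - {"translation":[0.409,-0.562,0],"twist":[-0.0216,-0.0138,-0.0494]}
    - {"translation":[0.409,-0.562,0],"twist":[-0.0216,-0.0138,-0.0494]}
    - {"translation":[0.409,-0.562,0],"twist":[-0.0216,-0.0138,-0.0494]}
  grip: 1

```text
time: 1.9
tcp_pos: [0.3754, 0.4114, 0.308]
tcp_rot: [-3.01, 0.275, 2.294]
wrist_force: [0.1, -0.3, 0.4]
grip_width: 0.093
grip_force: 0.0
```

Emit:
arm_command:
  steps:
    - {"translation":[0.409,-0.562,0],"twist":[-0.0216,-0.0138,-0.0494]}
    - {"translation":[0.409,-0.562,0],"twist":[-0.0216,-0.0138,-0.0494]}
    - {"translation":[0.409,-0.562,0],"twist":[-0.0216,-0.0138,-0.0494]}
    - {"translation":[0.409,-0.562,0],"twist":[-0.0216,-0.0138,-0.0494]}
    - {"translation":[0.409,-0.562,0],"twist":[-0.0216,-0.0138,-0.0494]}
    - {"translation":[0.409,-0.562,-0.4],"twist":[-0.0216,-0.0138,-0.0494]}
    - {"translation":[0,0,-0.4],"twist":[-0.0216,-0.0138,-0.0494]}
    - {"translation":[0,0,0],"twist":[0,0,0]}

```text
time: 2.9
tcp_pos: [0.5695, 0.1446, 0.2421]
tcp_rot: [-3.086, 0.62, 1.566]
wrist_force: [0.2, 0.2, 0.4]
grip_width: 0.093
grip_force: 0.0
```

```bash
python3 - <<'E'
from h import *
s=monitor.get_state(); print(s["qpos"].round(2),s["wrist_force"].round(1))
T=tool(YS,-40,xs); zt=T.as_matrix()[:,2]
g=np.array([.6405,-.027,.072])+.003*ys
plan([(g-.09*zt,T,1),(g,T,4)])
E
```

```text
[-0.96  0.66  0.59  1.79  0.21  1.11 -0.56] [0.2 0.2 0.4]
3 rows: t [0.348, -0.467, -0.422] w [-0.0137, -0.006, -0.0278]
4 rows: t [-0.037, -0.177, -0.215] w [0.0, 0.0, 0.0]
```

Emit:
arm_command:
  steps:
    - {"translation":[0.26,-0.35,-0.2],"twist":[-0.01,-0.0045,-0.021]}
    - {"translation":[0.26,-0.35,-0.2],"twist":[-0.01,-0.0045,-0.021]}
    - {"translation":[0.26,-0.35,-0.3],"twist":[-0.01,-0.0045,-0.021]}
    - {"translation":[0.264,-0.351,-0.3],"twist":[-0.011,-0.0045,-0.0204]}
    - {"translation":[0,0,-0.25],"twist":[0,0,0]}
    - {"translation":[0,0,0],"twist":[0,0,0]}

```text
time: 3.65
tcp_pos: [0.653, 0.0335, 0.144]
tcp_rot: [3.139, 0.695, 1.365]
wrist_force: [-0.1, 0.2, 0.5]
grip_width: 0.093
grip_force: 0.0
```

```bash
python3 - <<'E'
from h import *
s=monitor.get_state(); print(s["qpos"].round(2),s["wrist_force"].round(1))
T=tool(YS,-40,xs); zt=T.as_matrix()[:,2]
g=np.array([.6405,-.027,.072])+.003*ys
plan([(g,T,4),(g+.09*ys,T,6)])
E
```

```text
[-0.76  0.88  0.62  1.72  0.18  0.99 -0.58] [-0.1  0.2  0.5]
4 rows: t [-0.037, -0.18, -0.225] w [-0.0004, 0.0003, -0.0003]
6 rows: t [0.038, 0.184, 0.0] w [0.0, 0.0, 0.0]
```

Emit:
arm_command:
  steps:
    - {"translation":[-0.037,-0.18,-0.225],"twist":[0,0,0]}
    - {"translation":[-0.037,-0.18,-0.225],"twist":[0,0,0]}
    - {"translation":[-0.037,-0.18,-0.225],"twist":[0,0,0]}
    - {"translation":[-0.037,-0.18,-0.225],"twist":[0,0,0]}
    - {"translation":[0,0,0],"twist":[0,0,0]}

```text
time: 4.28
tcp_pos: [0.6412, -0.0248, 0.0731]
tcp_rot: [3.137, 0.695, 1.363]
wrist_force: [-0.3, 0.3, 0.2]
grip_width: 0.0931
grip_force: 0.0
```

Emit:
arm_command:
  steps:
    - {"translation":[0,0,0],"twist":[0,0,0]}
    - {"translation":[0,0,0],"twist":[0,0,0]}
    - {"translation":[0,0,0],"twist":[0,0,0]}
    - {"translation":[0,0,0],"twist":[0,0,0]}
    - {"translation":[0,0,0],"twist":[0,0,0]}
  grip: -1
  grip_force: 20

```text
time: 4.9
tcp_pos: [0.6418, -0.0254, 0.0725]
tcp_rot: [3.136, 0.695, 1.361]
wrist_force: [0.1, 0.1, -0.3]
grip_width: 0.0476
grip_force: 0.0
```

Emit:
arm_command:
  steps:
    - {"translation":[0,0,0],"twist":[0,0,0]}
    - {"translation":[0,0,0],"twist":[0,0,0]}
    - {"translation":[0,0,0],"twist":[0,0,0]}
    - {"translation":[0,0,0],"twist":[0,0,0]}
    - {"translation":[0,0,0],"twist":[0,0,0]}

```text
time: 5.52
tcp_pos: [0.6415, -0.0254, 0.0724]
tcp_rot: [3.136, 0.695, 1.361]
wrist_force: [0.2, 0.5, 0.7]
grip_width: 0.0142
grip_force: 20.0
```

Emit:
arm_command:
  steps:
    - {"translation":[0.026,0.122,0],"twist":[0,0,0]}
    - {"translation":[0.026,0.122,0],"twist":[0,0,0]}
    - {"translation":[0.026,0.122,0],"twist":[0,0,0]}
    - {"translation":[0.026,0.122,0],"twist":[0,0,0]}
    - {"translation":[0.026,0.122,0],"twist":[0,0,0]}
    - {"translation":[0.026,0.122,0],"twist":[0,0,0]}
    - {"translation":[0.026,0.122,0],"twist":[0,0,0]}
    - {"translation":[0.026,0.122,0],"twist":[0,0,0]}

```text
time: 6.52
tcp_pos: [0.6589, 0.0532, 0.0725]
tcp_rot: [3.135, 0.695, 1.361]
wrist_force: [2.7, -3.9, -3.9]
grip_width: 0.0139
grip_force: 20.0
```

Emit:
arm_command:
  steps:
    - {"translation":[0.013,0.06,0],"twist":[0,0,0]}
    - {"translation":[0.007,0.03,0],"twist":[0,0,0]}
    - {"translation":[0,0,0],"twist":[0,0,0]}

```text
time: 6.9
tcp_pos: [0.6598, 0.0574, 0.0725]
tcp_rot: [3.136, 0.698, 1.359]
wrist_force: [3.7, -12.0, -9.0]
grip_width: 0.0141
grip_force: 20.0
```

Emit:
arm_command:
  steps:
    - {"translation":[0,0.01,0],"twist":[0,0,0]}
    - {"translation":[0,0,0],"twist":[0,0,0]}

```text
time: 7.15
tcp_pos: [0.6598, 0.0574, 0.0725]
tcp_rot: [3.136, 0.699, 1.358]
wrist_force: [4.7, -13.9, -10.5]
grip_width: 0.0139
grip_force: 20.0
```

Emit:
arm_command:
  steps:
    - {"translation":[0,0,0],"twist":[0,0,0]}
    - {"translation":[0,0,0],"twist":[0,0,0]}
    - {"translation":[0,0,0],"twist":[0,0,0]}
    - {"translation":[0.037,0.18,0.225],"twist":[0,0,0]}
    - {"translation":[0.037,0.18,0.225],"twist":[0,0,0]}
    - {"translation":[0.037,0.18,0.225],"twist":[0,0,0]}
    - {"translation":[0.037,0.18,0.225],"twist":[0,0,0]}
  grip: 1

```text
time: 8.02
tcp_pos: [0.6718, 0.1193, 0.1451]
tcp_rot: [3.136, 0.695, 1.361]
wrist_force: [-0.5, 0.3, -0.9]
grip_width: 0.0794
grip_force: 0.0
```

```bash
cat > m2.py <<'E'
from h import *
import sys
tag=sys.argv[1]
for n in("scene","top"):
    p=optics.snapshot(n); np.savez(f"{n}{tag}.npz",**p); cv2.imwrite(f"pics/{n}{tag}.png",p["img"][:,:,::-1])
    W=cloud(p); x,y,z=W.transpose(2,0,1); im=p["img"].astype(int); sat=im.max(2)-im.min(2)
    wh=(im.min(2)>130)&(sat<30)
    for nm,zl,zh in(("fin",.082,.09),("tray42-52",.039,.056),("rim",.0485,.056),("floor",.039,.0455)):
        f=(z>zl)&(z<zh)&(x>.54)&(x<.76)&(y<.09)&(y>-.13)&wh
        q=W[f]
        if len(q)<10: print(n,nm,len(q)); continue
        r=cv2.minAreaRect(q[:,:2].astype(np.float32)); print(n,nm,len(q),"mean",q.mean(0).round(4),"rect",np.round(r[0],4),np.round(r[1],4),round(r[2],2))
E
python3 m2.py 1; python3 -c "
from h import *
s=monitor.get_state(); print(s['tcp_pos'],s['qpos'].round(2))"
```

```text
scene fin 59 mean [0.6592 0.0571 0.0862] rect [0.6595 0.0573] [0.0228 0.0141] 75.97
scene tray42-52 1828 mean [ 0.6432 -0.0141  0.0443] rect [ 0.6453 -0.008 ] [0.1565 0.0747] 77.64
scene rim 335 mean [ 0.6411 -0.0218  0.0523] rect [ 0.6424 -0.0214] [0.1259 0.0748] 77.5
scene floor 1450 mean [ 0.6438 -0.0124  0.0424] rect [ 0.645  -0.0079] [0.1565 0.0719] 77.65
top fin 102 mean [0.6601 0.0537 0.0863] rect [0.6604 0.0538] [0.0239 0.0149] 75.59
top tray42-52 3168 mean [ 0.6449 -0.0147  0.0448] rect [ 0.6459 -0.0106] [0.1561 0.0741] 77.71
top rim 531 mean [ 0.6423 -0.0234  0.0528] rect [ 0.6464 -0.0107] [0.1556 0.0741] 77.17
top floor 2310 mean [ 0.6454 -0.012   0.0427] rect [ 0.6462 -0.0109] [0.1561 0.0727] 77.48
[0.67306627 0.1207444  0.14592854] [-0.82  0.92  0.59  1.58  0.14  1.12 -0.63]
```

```bash
python3 - <<'E'
from h import *
a=np.radians(11); ey=np.array([-np.sin(a),np.cos(a),0])
T=tool(a-np.pi/2,30,ey); n=-T.as_matrix()[:,2]; print(n)
g=np.array([.5555,.211,.0502])+.028*n
s=monitor.get_state(); R=Ro.from_euler("xyz",s["tcp_rot"])
plan([(s["tcp_pos"]+[0,0.02,.1],R,2),(g+.11*n,T,9),(g,T,5),(g+.12*n,T,6)])
E
```

```text
[0.49081359 0.0954045  0.8660254 ]
2 rows: t [0.0, 0.125, 0.625] w [0.0, 0.0, 0.0]
9 rows: t [-0.069, 0.116, -0.106] w [0.0073, -0.0068, -0.0651]
5 rows: t [-0.135, -0.026, -0.238] w [0.0, 0.0, 0.0]
6 rows: t [0.123, 0.024, 0.217] w [0.0, 0.0, 0.0]
```

Emit:
arm_command:
  steps:
    - {"translation":[0,0.125,0.625],"twist":[0,0,0]}
    - {"translation":[0,0.125,0.625],"twist":[0,0,0]}
    - {"translation":[-0.069,0.116,-0.106],"twist":[0.0073,-0.0068,-0.0651]}
    - {"translation":[-0.069,0.116,-0.106],"twist":[0.0073,-0.0068,-0.0651]}
    - {"translation":[-0.069,0.116,-0.106],"twist":[0.0073,-0.0068,-0.0651]}
    - {"translation":[-0.069,0.116,-0.106],"twist":[0.0073,-0.0068,-0.0651]}
    - {"translation":[-0.069,0.116,-0.106],"twist":[0.0073,-0.0068,-0.0651]}
    - {"translation":[-0.069,0.116,-0.106],"twist":[0.0073,-0.0068,-0.0651]}

```text
time: 9.12
tcp_pos: [0.6383, 0.1938, 0.1923]
tcp_rot: [3.115, 0.58, 0.562]
wrist_force: [-0.1, 0.0, 0.2]
grip_width: 0.0932
grip_force: 0.0
```

Emit:
arm_command:
  steps:
    - {"translation":[-0.069,0.116,-0.106],"twist":[0.0073,-0.0068,-0.0651]}
    - {"translation":[-0.069,0.116,-0.106],"twist":[0.0073,-0.0068,-0.0651]}
    - {"translation":[-0.069,0.116,-0.106],"twist":[0.0073,-0.0068,-0.0651]}
    - {"translation":[0,0,0],"twist":[0,0,0]}
    - {"translation":[0,0,0],"twist":[0,0,0]}

```text
time: 9.75
tcp_pos: [0.6222, 0.2215, 0.168]
tcp_rot: [-3.138, 0.526, 0.194]
wrist_force: [1.3, 0.4, 0.6]
grip_width: 0.0927
grip_force: 0.0
```

```bash
python3 - <<'E'
from h import *
a=np.radians(11); ey=np.array([-np.sin(a),np.cos(a),0])
T=tool(a-np.pi/2,30,ey); n=-T.as_matrix()[:,2]
g=np.array([.5555,.211,.0502])+.028*n
s=monitor.get_state(); print(s["tcp_pos"],s["qpos"].round(2))
plan([(g+.1*n,T,1),(g,T,5)])
E
```

```text
[0.62222744 0.22154824 0.16798302] [-0.73  0.93  0.71  1.45 -0.51  1.51 -1.29]
1 rows: t [-0.049, 0.021, -0.087] w [-0.0011, -0.0017, -0.0002]
5 rows: t [-0.123, -0.024, -0.217] w [0.0, 0.0, 0.0]
```

Emit:
arm_command:
  steps:
    - {"translation":[-0.049,0.021,-0.087],"twist":[-0.0011,-0.0017,-0.0002]}
    - {"translation":[-0.123,-0.024,-0.217],"twist":[0,0,0]}
    - {"translation":[-0.123,-0.024,-0.217],"twist":[0,0,0]}
    - {"translation":[-0.123,-0.024,-0.217],"twist":[0,0,0]}
    - {"translation":[-0.123,-0.024,-0.217],"twist":[0,0,0]}
    - {"translation":[-0.123,-0.024,-0.217],"twist":[0,0,0]}
    - {"translation":[0,0,0],"twist":[0,0,0]}

```text
time: 10.62
tcp_pos: [0.5677, 0.2143, 0.0733]
tcp_rot: [-3.141, 0.526, 0.191]
wrist_force: [1.0, -0.3, -0.6]
grip_width: 0.0929
grip_force: 0.0
```

Emit:
arm_command:
  steps:
    - {"translation":[0,0,0],"twist":[0,0,0]}
    - {"translation":[0,0,0],"twist":[0,0,0]}
    - {"translation":[0,0,0],"twist":[0,0,0]}
    - {"translation":[0,0,0],"twist":[0,0,0]}
    - {"translation":[0,0,0],"twist":[0,0,0]}
    - {"translation":[0,0,0],"twist":[0,0,0]}
  grip: -1
  grip_force: 40

```text
time: 11.38
tcp_pos: [0.5692, 0.2141, 0.0746]
tcp_rot: [-3.141, 0.523, 0.189]
wrist_force: [1.4, 1.7, 2.6]
grip_width: 0.0556
grip_force: 40.0
```

Emit:
arm_command:
  steps:
    - {"translation":[0.06,0.012,0.11],"twist":[0,0,0]}
    - {"translation":[0.123,0.024,0.217],"twist":[0,0,0]}
    - {"translation":[0.123,0.024,0.217],"twist":[0,0,0]}
    - {"translation":[0.123,0.024,0.217],"twist":[0,0,0]}
    - {"translation":[0,0,0.4],"twist":[0,0,0]}
    - {"translation":[0,0,0.4],"twist":[0,0,0]}
    - {"translation":[0,0,0],"twist":[0,0,0]}

```text
time: 12.25
tcp_pos: [0.6047, 0.2201, 0.2015]
tcp_rot: [-3.141, 0.519, 0.189]
wrist_force: [0.7, -0.3, -2.6]
grip_width: 0.0561
grip_force: 40.0
```

```bash
sed -i 's/radians(-11.8)/radians(-12.4)/' h.py; python3 - <<'E'
from h import *
s=monitor.get_state(); print(s["tcp_pos"],s["grip_width"],s["wrist_force"])
T=tool(YS); c=np.array([.6424,-.0222,.042])
plan([(c+[0,0,.028+.10],T,10)])
E
```

```text
[0.60470567 0.22009925 0.20150064] 0.05606153987243564 [ 0.70580279 -0.33646637 -2.63481263]
10 rows: t [0.047, -0.303, -0.039] w [0.0191, -0.0197, 0.0569]
```

Emit:
arm_command:
  steps:
    - {"translation":[0.03,-0.15,0],"twist":[0.0239,-0.0246,0.0711]}
    - {"translation":[0.03,-0.15,0],"twist":[0.0239,-0.0246,0.0711]}
    - {"translation":[0.03,-0.15,0],"twist":[0.0239,-0.0246,0.0711]}
    - {"translation":[0.03,-0.15,0],"twist":[0.0239,-0.0246,0.0711]}
    - {"translation":[0.03,-0.15,0],"twist":[0.0239,-0.0246,0.0711]}
    - {"translation":[0.03,-0.15,0],"twist":[0.0239,-0.0246,0.0711]}
    - {"translation":[0.03,-0.15,0],"twist":[0.0239,-0.0246,0.0711]}
    - {"translation":[0.03,-0.15,0],"twist":[0.0239,-0.0246,0.0711]}

```text
time: 13.25
tcp_pos: [0.6217, 0.1244, 0.198]
tcp_rot: [-3.141, 0.004, 1.36]
wrist_force: [-0.2, -0.3, -3.2]
grip_width: 0.0557
grip_force: 40.0
```

```bash
python3 - <<'E'
from h import *
s=monitor.get_state(); print(s["tcp_pos"],s["qpos"].round(2),s["grip_width"],s["wrist_force"])
T=tool(YS); c=np.array([.6424,-.0222,.042])
plan([(c+[0,0,.028+.10],T,5)])
E
```

```text
[0.62170171 0.12443417 0.19801543] [-0.56  0.56  0.41  1.87 -0.3   0.77 -0.2 ] 0.05570541499930762 [-0.18369614 -0.33733098 -3.20226829]
5 rows: t [0.052, -0.367, -0.07] w [0.0004, -0.0001, -0.0005]
```

Emit:
arm_command:
  steps:
    - {"translation":[0.052,-0.367,0],"twist":[0.0004,0,-0.0005]}
    - {"translation":[0.052,-0.367,0],"twist":[0.0004,0,-0.0005]}
    - {"translation":[0.052,-0.367,-0.1],"twist":[0.0004,0,-0.0005]}
    - {"translation":[0.052,-0.367,-0.15],"twist":[0.0004,0,-0.0005]}
    - {"translation":[0.052,-0.367,-0.1],"twist":[0.0004,0,-0.0005]}
    - {"translation":[0,0,0],"twist":[0,0,0]}
    - {"translation":[0,0,0],"twist":[0,0,0]}

```text
time: 14.12
tcp_pos: [0.6429, -0.0216, 0.1704]
tcp_rot: [-3.139, 0.0, 1.349]
wrist_force: [-0.2, 0.1, -2.9]
grip_width: 0.0554
grip_force: 40.0
```

```bash
python3 - <<'E'
from h import *
s=monitor.get_state(); print(s["tcp_pos"],s["tcp_rot"],s["wrist_force"])
c=[]
for n in("scene","top"):
    p=optics.snapshot(n); np.savez(n+"2.npz",**p)
    c.append(cv2.resize(p["img"][100:340,320:600] if n=="scene" else p["img"][80:320,340:620],None,fx=1.4,fy=1.4)[:,:,::-1])
cv2.imwrite("pics/hover.png",np.hstack(c))
E
```

```text
[ 0.64285907 -0.02163192  0.17038785] [-3.13904524e+00  4.43234386e-04  1.34948427e+00] [-0.23222597  0.06095323 -2.85016767]
```

View pics/hover.png

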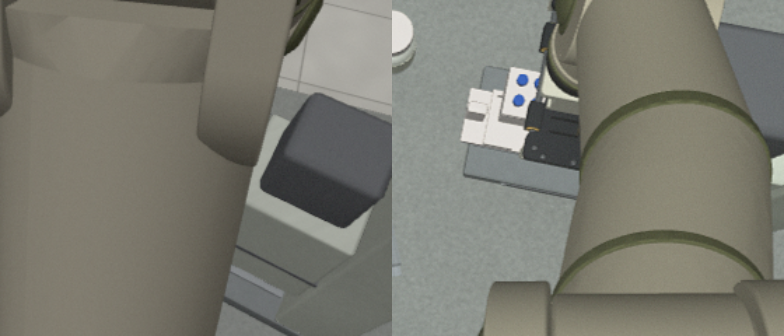

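```bash
python3 - <<'E'
from h import *
p=dict(np.load("top2.npz")); q0=dict(np.load("top1.npz"))
def sel(p,zl,zh):
    W=cloud(p); x,y,z=W.transpose(2,0,1); im=p["img"].astype(int); sat=im.max(2)-im.min(2)
    f=(z>zl)&(z<zh)&(x>.54)&(x<.76)&(y<.1)&(y>-.13)&(im.min(2)>130)&(sat<35); return W[f]
def st(q,nm):
    s,l=q@ys,q@xs
    # extreme edges via per-slice maxima
    b=[s[(l>a)&(l<=a+.004)].max() for a in np.arange(np.percentile(l,10),np.percentile(l,90),.004) if ((l>a)&(l<=a+.004)).sum()>3]
    print(nm,len(q),"s max edge",np.round(np.median(b),4),np.round(b,4)[:14],"l range",l.min().round(4),l.max().round(4),"z",np.median(q[:,2]).round(4))
st(sel(p,.172,.19),"rack top"); st(sel(q0,.082,.09),"fin"); st(sel(q0,.039,.0456),"tray floor"); 
t=sel(p,.172,.19); c=t.mean(0); print(np.linalg.svd(t-c)[2][2])
A=np.c_[(t-c)@ys,(t-c)@xs,np.ones(len(t))]; print("slope along ys,xs",np.linalg.lstsq(A,t[:,2],rcond=None)[0])
q=sel(q0,.0485,.056); s,l=q@ys,q@xs; print("rim s",np.percentile(s,[0,1]),"hist",np.histogram(s,30))
T=np.array([.64286,-.02163]); print("tcp s,l",T@ys[:2],T@xs[:2]); print("fin line l",np.array([.6598,.0574])@xs[:2])
E
```

```text
rack top 571 s max edge 0.1722 [0.1722 0.1722 0.1724 0.1722 0.1723 0.1723 0.1721 0.1721 0.1721 0.1721
 0.1722 0.1723] l range 0.6053 0.6626 z 0.1834
fin 102 s max edge 0.2061 [0.2062 0.2057 0.2061] l range 0.6259 0.6411 z 0.086
tray floor 2340 s max edge 0.2054 [0.2058 0.2052 0.2038 0.2063 0.2055 0.2062 0.1812 0.18   0.1787 0.2059
 0.2062 0.2051 0.2061 0.2051] l range 0.5971 0.67 z 0.0429
[-0.00306402  0.03464101  0.99939512]
slope along ys,xs [-0.0316165   0.01035687  0.18317735]
rim s [0.05029878 0.05136071] hist (array([91, 61, 21, 18, 18, 20, 19, 13,  1,  0,  0,  0,  0,  0,  3,  0,  0,
       17, 22, 19, 21, 22, 21, 84, 52,  2,  1,  0,  1,  4]), array([0.05029878, 0.05549342, 0.06068806, 0.0658827 , 0.07107734,
       0.07627198, 0.08146662, 0.08666126, 0.0918559 , 0.09705054,
       0.10224518, 0.10743981, 0.11263445, 0.11782909, 0.12302373,
       0.12821837, 0.13341301, 0.13860765, 0.14380229, 0.14899693,
       0.15419157, 0.15938621, 0.16458085, 0.16977549, 0.17497013,
       0.18016477, 0.18535941, 0.19055405, 0.19574869, 0.20094333,
       0.20613797]))
tcp s,l 0.11691933104225019 0.6325082659765268
fin line l 0.6320825614654947
```

```bash
python3 - <<'E'
from h import *
for f,zl,zh in(("top1.npz",.039,.0456),("top2.npz",.177,.1885)):
    p=dict(np.load(f)); W=cloud(p); x,y,z=W.transpose(2,0,1); im=p["img"].astype(int)
    m=(z>zl)&(z<zh)&(x>.54)&(x<.76)&(y<.1)&(y>-.13)&(im.min(2)>130)&(im.max(2)-im.min(2)<35)
    m=cv2.erode(m.astype(np.uint8),np.ones((3,3)))>0
    t=W[m]
    for _ in range(5):
        c=t.mean(0); A=np.c_[(t-c)@ys,(t-c)@xs,np.ones(len(t))]; k=np.linalg.lstsq(A,t[:,2],rcond=None)[0]; r=t[:,2]-A@k; t=t[abs(r)<max(2*r.std(),.0006)]
    print(f,len(t),k.round(4),r.std(), np.ptp(t@ys))
# direction of the outer end edge of the rack
p=dict(np.load("top2.npz"));W=cloud(p); x,y,z=W.transpose(2,0,1); im=p["img"].astype(int)
m=(z>.172)&(z<.19)&(x>.54)&(x<.76)&(y<.1)&(y>-.13)&(im.min(2)>130); t=W[m]; s,l=t@ys,t@xs
b=[(a+.001,s[(l>a)&(l<=a+.002)].max()) for a in np.arange(.609,.658,.002)]; print("yaw err of end edge (rad)",np.polyfit(*np.array(b).T,1)[0])
E
```

```text
top1.npz 600 [0.0014 0.001  0.0429] 0.0013977706186331094 0.14599342612603022
top2.npz 302 [ 0.0098 -0.0062  0.1836] 0.0013360065568310529 0.030298739878220682
yaw err of end edge (rad) -0.002748690564941436
```

Emit:
arm_command:
  steps:
    - {"translation":[-0.013,-0.037,-0.15],"twist":[0,0,0]}
    - {"translation":[0,0,-0.25],"twist":[0,0,0]}
    - {"translation":[0,0,-0.25],"twist":[0,0,0]}
    - {"translation":[0,0,-0.2],"twist":[0,0,0]}
    - {"translation":[0,0,-0.15],"twist":[0,0,0]}
    - {"translation":[0,0,0],"twist":[0,0,0]}

```text
time: 14.98
tcp_pos: [0.6419, -0.0252, 0.0902]
tcp_rot: [-3.139, 0.001, 1.349]
wrist_force: [0.5, -0.5, -2.4]
grip_width: 0.0559
grip_force: 40.0
```

```bash
python3 - <<'E'
from h import *
p=optics.snapshot("top"); np.savez("top3.npz",**p)
cv2.imwrite("pics/low.png",cv2.resize(p["img"][120:220,390:510],None,fx=5,fy=5,interpolation=cv2.INTER_CUBIC)[:,:,::-1])
s=monitor.get_state(); T=s["tcp_pos"]; print(T,T@ys,T@xs,s["wrist_force"])
W=cloud(p); x,y,z=W.transpose(2,0,1); im=p["img"].astype(int)
m=(z>T[2]+.005)&(z<T[2]+.018)&(x>.54)&(x<.76)&(y<.1)&(y>-.13)&(im.min(2)>130); t=W[m]; s,l=t@ys,t@xs; ok=s<.185
s,l=s[ok],l[ok]; print("rack end",np.median([s[(l>a)&(l<=a+.004)].max() for a in np.arange(.609,.65,.004)]),l.min(),l.max(),np.median(t[ok][:,2]))
E
```

```text
[ 0.64234176 -0.02536281  0.09097256] 0.11316231459716328 0.6328036772220774 [-0.35121064 -1.46663926 -2.68337106]
rack end 0.16757811436701395 0.6048655705700103 0.6622129604914975 0.10327339737614309
```

View pics/low.png

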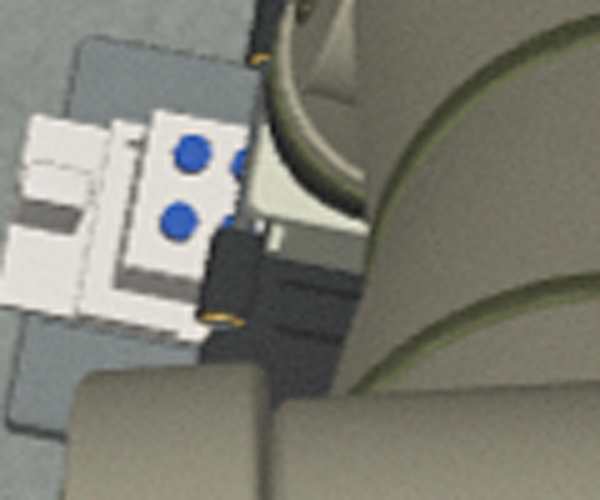

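The hover crop shows the rack's end, with its caps at (190,150) and (178,220), level and square just above the pocket. The outer rim shows clear at (120,230).

Emit:
arm_command:
  steps:
    - {"translation":[0,0.015,-0.1],"twist":[0,0,0]}
    - {"translation":[0,0,-0.08],"twist":[0,0,0]}
    - {"translation":[0,0,0],"twist":[0,0,0]}

```text
time: 15.4
tcp_pos: [0.6421, -0.0239, 0.0764]
tcp_rot: [-3.14, 0.001, 1.349]
wrist_force: [0.3, -0.7, -3.4]
grip_width: 0.0559
grip_force: 40.0
```

Emit:
arm_command:
  steps:
    - {"translation":[0,0,-0.025],"twist":[0,0,0]}
    - {"translation":[0,0,-0.025],"twist":[0,0,0]}
    - {"translation":[0,0,0],"twist":[0,0,0]}

```text
time: 15.78
tcp_pos: [0.6423, -0.024, 0.0728]
tcp_rot: [-3.141, 0.0, 1.349]
wrist_force: [-0.2, -0.8, -3.0]
grip_width: 0.056
grip_force: 40.0
```

Emit:
arm_command:
  steps:
    - {"translation":[0,0,-0.0125],"twist":[0,0,0]}
    - {"translation":[0,0,-0.0125],"twist":[0,0,0]}
    - {"translation":[0,0,0],"twist":[0,0,0]}

```text
time: 16.15
tcp_pos: [0.6423, -0.024, 0.0708]
tcp_rot: [-3.141, 0.0, 1.349]
wrist_force: [0.4, -0.2, -3.7]
grip_width: 0.0562
grip_force: 40.0
```

Emit:
arm_command:
  steps:
    - {"translation":[0,0,-0.0125],"twist":[0,0,0]}
    - {"translation":[0,0,0],"twist":[0,0,0]}

```text
time: 16.4
tcp_pos: [0.6424, -0.0241, 0.0701]
tcp_rot: [-3.141, 0.0, 1.349]
wrist_force: [-1.2, -0.2, -0.0]
grip_width: 0.0561
grip_force: 40.0
```

Emit:
arm_command:
  steps:
    - {"translation":[0,0,-0.008],"twist":[0,0,0]}
    - {"translation":[0,0,0],"twist":[0,0,0]}

```text
time: 16.65
tcp_pos: [0.6424, -0.024, 0.07]
tcp_rot: [-3.141, -0.0, 1.349]
wrist_force: [-3.9, -0.3, 7.3]
grip_width: 0.0557
grip_force: 40.0
```

Emit:
arm_command:
  steps:
    - {"translation":[0,0,0],"twist":[0,0,0]}
    - {"translation":[0,0,0],"twist":[0,0,0]}
    - {"translation":[0,0,0],"twist":[0,0,0]}
    - {"translation":[0,0,0],"twist":[0,0,0]}
    - {"translation":[0,0,0],"twist":[0,0,0]}
  grip: 1

```text
time: 17.27
tcp_pos: [0.6423, -0.024, 0.0691]
tcp_rot: [-3.141, 0.001, 1.349]
wrist_force: [0.0, -0.3, -0.2]
grip_width: 0.0922
grip_force: 0.0
```

Emit:
arm_command:
  steps:
    - {"translation":[0,0,0.2],"twist":[0,0,0]}
    - {"translation":[0,0,0.4],"twist":[0,0,0]}
    - {"translation":[0,0,0.4],"twist":[0,0,0]}
    - {"translation":[0.04,0.3,0.3],"twist":[0,0,0]}
    - {"translation":[0.1,0.6,0],"twist":[0,0,0]}
    - {"translation":[0.1,0.6,0],"twist":[0,0,0]}
    - {"translation":[0.1,0.6,0],"twist":[0,0,0]}
    - {"translation":[0,0,0],"twist":[0,0,0]}

```text
time: 18.27
tcp_pos: [0.6695, 0.1497, 0.1737]
tcp_rot: [-3.141, -0.002, 1.356]
wrist_force: [0.0, -1.1, 0.2]
grip_width: 0.093
grip_force: 0.0
```

```bash
cat > m3.py <<'E'
from h import *
import sys
s=monitor.get_state(); print(s["time"],s["tcp_pos"],s["qpos"].round(2))
c=[]
for n in("top","scene"):
    p=optics.snapshot(n); np.savez(n+sys.argv[1]+".npz",**p)
    c.append(cv2.resize(p["img"][110:230,390:520] if n=="top" else p["img"][190:310,380:510],None,fx=3,fy=3,interpolation=cv2.INTER_CUBIC)[:,:,::-1])
    W=cloud(p); x,y,z=W.transpose(2,0,1); im=p["img"].astype(int)
    wh=(im.min(2)>130)&(im.max(2)-im.min(2)<35)&(x>.54)&(x<.76)&(y<.09)&(y>-.13)
    for nm,zl,zh in(("rack top",.078,.0875),("tray",.039,.056)):
        t=W[wh&(z>zl)&(z<zh)&((W@ys<.178)|(nm=="tray"))]
        if len(t)<30: print(n,nm,len(t)); continue
        r=cv2.minAreaRect(np.c_[t@ys,t@xs].astype(np.float32)); A=np.c_[t@ys,t@xs,np.ones(len(t))]; print(n,nm,len(t),"s,l",np.round(r[0],4),np.round(r[1],4),round(r[2],2),"z",np.median(t[:,2]).round(4),"slopes",np.linalg.lstsq(A,t[:,2],rcond=None)[0][:2].round(3))
cv2.imwrite(f"pics/seat{sys.argv[1]}.png",np.hstack(c))
E
python3 m3.py 4
```

```text
18.275 [0.66952213 0.14974615 0.17373645] [-0.55  0.65  0.4   1.77 -0.34  0.8  -0.2 ]
top rack top 1419 s,l [0.114  0.6334] [0.11   0.0572] 0.08 z 0.083 slopes [-0.     0.006]
top tray 344 s,l [0.1139 0.6328] [0.1253 0.0728] 0.35 z 0.0486 slopes [-0.062  0.102]
scene rack top 808 s,l [0.1169 0.6322] [0.1102 0.0581] 0.71 z 0.0823 slopes [-0.     0.002]
scene tray 576 s,l [0.1305 0.6317] [0.1562 0.0734] 0.63 z 0.0447 slopes [-0.035  0.031]
```

View pics/seat4.png

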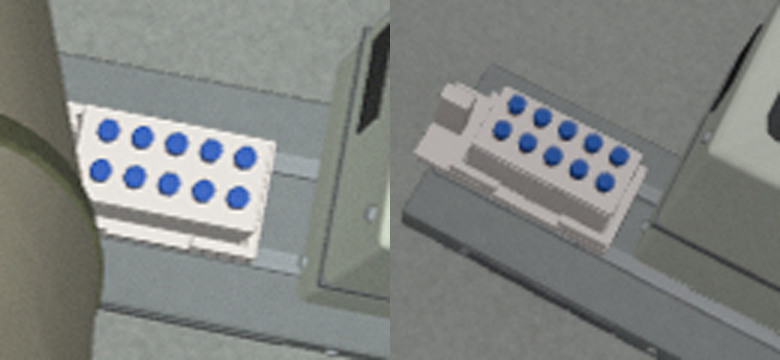

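The picture shows the rack flat and square inside the pocket, clear of the head, with its caps between (100,130) and (245,197) in the left half. Next I grip the fin, leaned back, to push the tray home.

```bash
python3 - <<'E'
from h import *
T=tool(YS,-40,xs); zt=T.as_matrix()[:,2]
g=np.array([.6598,.0574,.0725])
plan([(g-.09*zt,T,6),(g,T,5),(g-.150*ys,T,16)])
E
```

```text
6 rows: t [0.006, -0.063, -0.068] w [-0.0567, 0.0126, 0.0003]
5 rows: t [-0.031, -0.141, -0.172] w [0.0, 0.0, 0.0]
16 rows: t [-0.025, -0.114, 0.0] w [0.0, 0.0, 0.0]
```

Emit:
arm_command:
  steps:
    - {"translation":[0.006,0,0],"twist":[-0.0567,0.0126,0.0003]}
    - {"translation":[0.006,-0.02,0],"twist":[-0.0567,0.0126,0.0003]}
    - {"translation":[0.006,-0.08,-0.08],"twist":[-0.0567,0.0126,0.0003]}
    - {"translation":[0.006,-0.08,-0.1],"twist":[-0.0567,0.0126,0.0003]}
    - {"translation":[0.006,-0.1,-0.11],"twist":[-0.0567,0.0126,0.0003]}
    - {"translation":[0.006,-0.1,-0.12],"twist":[-0.0567,0.0126,0.0003]}
    - {"translation":[0,0,0],"twist":[0,0,0]}
    - {"translation":[0,0,0],"twist":[0,0,0]}

```text
time: 19.38
tcp_pos: [0.6727, 0.1119, 0.1416]
tcp_rot: [3.14, 0.696, 1.349]
wrist_force: [0.8, -0.1, 1.0]
grip_width: 0.0932
grip_force: 0.0
```

```bash
python3 - <<'E'
from h import *
T=tool(YS,-40,xs); zt=T.as_matrix()[:,2]
s=monitor.get_state(); print(s["tcp_pos"],s["qpos"].round(2))
g=np.array([.6598,.0574,.0725])
plan([(g-.08*zt,T,1),(g,T,5)])
E
```

```text
[0.67274749 0.11194967 0.14163276] [-0.86  0.96  0.71  1.59  0.03  1.11 -0.53]
1 rows: t [-0.024, -0.054, -0.098] w [-0.001, 0.0009, 0.0019]
5 rows: t [-0.028, -0.126, -0.153] w [0.0, 0.0, 0.0]
```

Emit:
arm_command:
  steps:
    - {"translation":[-0.024,-0.054,-0.098],"twist":[-0.001,0.0009,0.0019]}
    - {"translation":[-0.028,-0.126,-0.153],"twist":[0,0,0]}
    - {"translation":[-0.028,-0.126,-0.153],"twist":[0,0,0]}
    - {"translation":[-0.028,-0.126,-0.153],"twist":[0,0,0]}
    - {"translation":[-0.028,-0.126,-0.153],"twist":[0,0,0]}
    - {"translation":[-0.028,-0.126,-0.153],"twist":[0,0,0]}
    - {"translation":[0,0,0],"twist":[0,0,0]}

```text
time: 20.25
tcp_pos: [0.6585, 0.0577, 0.0704]
tcp_rot: [-3.138, 0.701, 1.357]
wrist_force: [-0.1, -0.3, -0.0]
grip_width: 0.0927
grip_force: 0.0
```

Emit:
arm_command:
  steps:
    - {"translation":[0,0,0],"twist":[0,0,0]}
    - {"translation":[0,0,0],"twist":[0,0,0]}
    - {"translation":[0,0,0],"twist":[0,0,0]}
    - {"translation":[0,0,0],"twist":[0,0,0]}
    - {"translation":[0,0,0],"twist":[0,0,0]}
    - {"translation":[0,0,0],"twist":[0,0,0]}
    - {"translation":[0,0,0],"twist":[0,0,0]}
    - {"translation":[0,0,0],"twist":[0,0,0]}
  grip: -1
  grip_force: 20

```text
time: 21.25
tcp_pos: [0.6593, 0.0588, 0.0714]
tcp_rot: [-3.14, 0.7, 1.358]
wrist_force: [0.2, -0.5, 0.3]
grip_width: 0.0173
grip_force: 0.0
```

Emit:
arm_command:
  steps:
    - {"translation":[0,0,0],"twist":[0,0,0]}
    - {"translation":[0,0,0],"twist":[0,0,0]}

```text
time: 21.5
tcp_pos: [0.6601, 0.0587, 0.0714]
tcp_rot: [-3.142, 0.699, 1.357]
wrist_force: [5.8, -2.5, -2.9]
grip_width: 0.0136
grip_force: 20.0
```

Emit:
arm_command:
  steps:
    - {"translation":[-0.012,-0.06,0],"twist":[0,0,0]}
    - {"translation":[-0.025,-0.114,0],"twist":[0,0,0]}
    - {"translation":[-0.025,-0.114,0],"twist":[0,0,0]}
    - {"translation":[-0.025,-0.114,0],"twist":[0,0,0]}
    - {"translation":[-0.025,-0.114,0],"twist":[0,0,0]}
    - {"translation":[-0.025,-0.114,0],"twist":[0,0,0]}
    - {"translation":[-0.025,-0.114,0],"twist":[0,0,0]}
    - {"translation":[-0.025,-0.114,0],"twist":[0,0,0]}

```text
time: 22.5
tcp_pos: [0.6451, -0.0092, 0.0714]
tcp_rot: [-3.141, 0.698, 1.358]
wrist_force: [4.5, 2.4, -0.1]
grip_width: 0.014
grip_force: 20.0
```

Emit:
arm_command:
  steps:
    - {"translation":[-0.025,-0.114,0],"twist":[0,0,0]}
    - {"translation":[-0.025,-0.114,0],"twist":[0,0,0]}
    - {"translation":[-0.025,-0.114,0],"twist":[0,0,0]}
    - {"translation":[-0.025,-0.114,0],"twist":[0,0,0]}
    - {"translation":[-0.025,-0.114,0],"twist":[0,0,0]}
    - {"translation":[-0.025,-0.114,0],"twist":[0,0,0]}
    - {"translation":[-0.012,-0.06,0],"twist":[0,0,0]}

```text
time: 23.38
tcp_pos: [0.6319, -0.0692, 0.0713]
tcp_rot: [-3.141, 0.699, 1.358]
wrist_force: [4.5, 2.3, 0.5]
grip_width: 0.0137
grip_force: 20.0
```

Emit:
arm_command:
  steps:
    - {"translation":[-0.016,-0.07,0],"twist":[0,0,0]}
    - {"translation":[-0.016,-0.07,0],"twist":[0,0,0]}
    - {"translation":[-0.009,-0.04,0],"twist":[0,0,0]}
    - {"translation":[0,0,0],"twist":[0,0,0]}

```text
time: 23.88
tcp_pos: [0.6286, -0.0838, 0.0714]
tcp_rot: [-3.141, 0.699, 1.357]
wrist_force: [4.8, -1.2, -2.5]
grip_width: 0.0139
grip_force: 20.0
```

Emit:
arm_command:
  steps:
    - {"translation":[-0.006,-0.025,0],"twist":[0,0,0]}
    - {"translation":[-0.006,-0.025,0],"twist":[0,0,0]}
    - {"translation":[0,0,0],"twist":[0,0,0]}

```text
time: 24.25
tcp_pos: [0.6278, -0.0875, 0.0713]
tcp_rot: [-3.141, 0.699, 1.358]
wrist_force: [4.7, 0.4, -2.2]
grip_width: 0.014
grip_force: 20.0
```

Emit:
arm_command:
  steps:
    - {"translation":[-0.005,-0.02,0],"twist":[0,0,0]}
    - {"translation":[-0.003,-0.012,0],"twist":[0,0,0]}
    - {"translation":[0,0,0],"twist":[0,0,0]}

```text
time: 24.62
tcp_pos: [0.6278, -0.0879, 0.0713]
tcp_rot: [-3.141, 0.697, 1.359]
wrist_force: [4.1, 9.8, 6.3]
grip_width: 0.0135
grip_force: 20.0
```

Emit:
arm_command:
  steps:
    - {"translation":[0,0,0],"twist":[0,0,0]}
    - {"translation":[0,0,0],"twist":[0,0,0]}
    - {"translation":[0,0,0],"twist":[0,0,0]}
    - {"translation":[0,0,0],"twist":[0,0,0]}
    - {"translation":[0,0,0],"twist":[0,0,0]}
  grip: 1

```text
time: 25.25
tcp_pos: [0.6264, -0.0904, 0.0713]
tcp_rot: [-3.14, 0.7, 1.358]
wrist_force: [0.0, -1.0, -0.3]
grip_width: 0.0591
grip_force: 0.0
```

Emit:
arm_command:
  steps:
    - {"translation":[0.022,0.1,0.122],"twist":[0,0,0]}
    - {"translation":[0.028,0.126,0.153],"twist":[0,0,0]}
    - {"translation":[0.028,0.126,0.153],"twist":[0,0,0]}
    - {"translation":[0.055,0.252,0.306],"twist":[0,0,0]}
    - {"translation":[0.055,0.252,0.306],"twist":[0,0,0]}
    - {"translation":[0,0.4,0.3],"twist":[0,0,0]}
    - {"translation":[0,0.4,0.3],"twist":[0,0,0]}
    - {"translation":[0,0,0],"twist":[0,0,0]}

```text
time: 26.25
tcp_pos: [0.6429, 0.0461, 0.2043]
tcp_rot: [3.14, 0.696, 1.361]
wrist_force: [-0.1, -0.6, 0.1]
grip_width: 0.093
grip_force: 0.0
```

```bash
python3 - <<'E'
from h import *
s=monitor.get_state(); print(s["time"],s["tcp_pos"],s["wrist_force"])
c=[]
for n in("top","scene"):
    p=optics.snapshot(n); np.savez(n+"5.npz",**p)
    c.append(cv2.resize(p["img"][110:230,390:520] if n=="top" else p["img"][190:310,380:510],None,fx=3,fy=3,interpolation=cv2.INTER_CUBIC)[:,:,::-1])
    W=cloud(p); x,y,z=W.transpose(2,0,1)
    m=(z>.08)&(z<.09)&(x>.59)&(x<.68)&(y>-.12)&(y<-.05); t=W[m]
    if len(t): print(n,"fin s",(t@ys).min(),(t@ys).max(),len(t))
cv2.imwrite("pics/home.png",np.hstack(c))
E
```

```text
26.25 [0.64288307 0.04610199 0.20428673] [-0.0640727  -0.57067636  0.10573651]
top fin s 0.032321444959200446 0.05636070442829862 112
scene fin s 0.03926671908150516 0.058502259252109494 66
```

View pics/home.png

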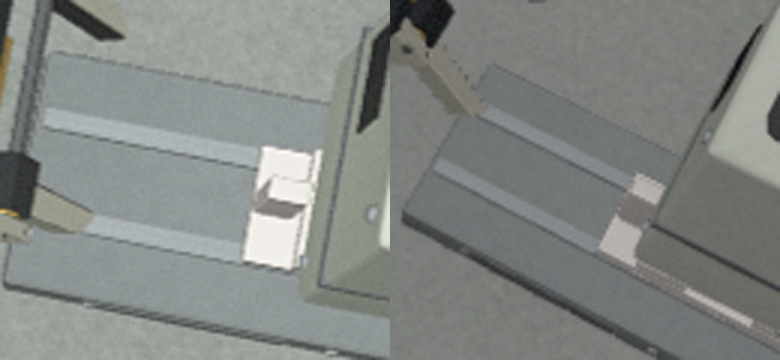

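The tray is home: its fin at (285,195) sits just in front of the head, having travelled 149.7 mm by the top camera. The gripper touches nothing.

```bash
python3 -c "
from cell import arm
print(arm.hand_in())"
```

```text
the job is handed in; nothing more can be done
None
```

I pulled the tray fully out, seated the ten-vial rack flat and square in its pocket, and slid the tray home to its stop. I then handed the job in at about 26 s of the 72 s limit; the hand-in gave no verdict.

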